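Knock a stuck hub out of its press-out nest

ROBOT

A 6-joint arm with a two-finger parallel gripper is mounted at the origin on the work surface. World frame = base frame: x ahead of the robot, y to its left, z up, the work surface at z = 0. Lengths are in m, angles in rad, forces in N, time in s.
With the tool pointing down it reaches from about 0.375 to 0.9 m from the base axis. Payload 3.1 kg.
Tool frame: the origin (TCP) lies at the centre of the arm's flange, where the gripper is bolted on; the fingertips stand ctrl.finger_overhang ahead of it and the grasp point (between the pads) lies 164 mm ahead of it (ctrl.finger_overhang is the distance from the TCP to the fingertips, in m); z points along the fingers, y is the direction in which the jaws open and shut (so a half turn about z gives the same grasp; the last joint's range is limited). The gripper opens to 87 mm and grips with 3 to 60 N. Pads are 19 mm wide; open, the fingers measure 117 mm over their backs; the gripper's body (75 mm by 190 mm) begins 51 mm behind the grasp point.
Start: joints at [1.038, 0.527, 1.433, -0, 1.181, -0.178], TCP at [0.217, 0.586, 0.405] pointing down, gripper open.
Joint ranges: [-3.08, 3.08], [-0.75, 2.2], [0.22, 2.44], [-1.43, 4.57], [0, 2.65], [-2.85, 2.85]. Speed limits (rad/s): [2.79, 2.79, 3.14, 3.14, 3.14, 3.14].

INTERFACE

Orientations are given as [roll, pitch, yaw] about the fixed x, y, z axes, in that order (R = Rz(yaw) Ry(pitch) Rx(roll)).
In Python, from rig import ctrl, optics gives the robot as it stands.
- The arm moves only by the shell command python3 -m crank 'ROWS' [FORCE]. ROWS is JSON, a list of rows, each an object of numbers: "rx", "ry", "rz": the turn, a rotation vector about the world's x, y, z in degrees; "dx", "dy", "dz": the shift along the world's x, y, z in mm; "fingers": the opening, from -1 (shut) to 1 (fully open), so that 0 is half open. In form: [{"rx": .., "ry": .., "rz": .., "dx": .., "dy": .., "dz": .., "fingers": ..}, ...]. A call has 1 to 5 rows; each row shifts and turns the pose as measured when the row begins; what a row does not reach is not made up. A row lasts 1/10 s, in which the tool goes at most 50 mm and 8.59 degrees, less where a joint would pass 70% of its speed; a pose out of reach is approached as far as the arm can. A call is refused whole if a number of a shift passes 50 or a number of a turn 8.59, either way. A call with a gripper value outside its range is refused whole. The fingers move at their own pace and stop on an object; FORCE is the grip in N (left out, the last holds). Time passes only in rows, so rows that do not move let the fingers close. It gives the time, the measured TCP pose, the force and the opening at its end, in the units of the state.
- ctrl.get_state(): the state, without advancing time (a new reading comes with each control period).
- optics.snapshot(name): name is "scene" or "top" or "wrist"; returns a dict with "pixels" (420x560x3 uint8, red, green, blue), "K" (3x3 intrinsics, pixels), "position" and "attitude" of the camera in the world; the wrist camera has in their place "mount" (4x4, takes a point from camera to tool coordinates, whose origin is the TCP and whose axes are the flange's). Camera axes: x right, y up, looking along -z (the intrinsics and any distortion apply to the point x, -y, -z); pixel columns grow to the right and rows downward; lengths in m; the calibration is good to about 2 mm. A picture is of the moment at which its call begins: read the wrist's pose just before it. There is no depth.
- ctrl.job_done(): hands the job in, once; it reports no verdict.
Trained networks look in a picture, given as the dict that the camera call returned (one of the last four; its "shot" number tells which), for a name from the list of things; names that differ only in an ending like _2 or _b are one class to them, and where a whole thing is asked for, a point or a joint stands for the part that bears it (a point fixed in the world has none). Each returns a list of dicts, best first, with "score" (0 to 1); they miss things now and then, are a little off and sometimes report something else, mostly with a low value. They report only what shows in the picture. A call takes as long as a camera call. They do not tell look-alikes from the thing itself.
- optics.look_for(picture, target): "at" ([x, y, z] in m, in the coordinates of the camera as it stood for that picture, good to about 4 mm: the middle of the surface that is visible of it).
- optics.cut_out(picture, target): "mask" (420x560 bool, what is visible of it).
- optics.mark_of(picture, target): "at" ([x, y, z] in m, in the coordinates of the camera as it stood for that picture, good to about 4 mm: a listed point, or the origin of a listed thing).
The state is a dict: "time": time; "q": joint angles; "qvel": joint speeds; "joint_efforts": joint torques, N m; "position": TCP position; "tool_rot": TCP orientation; "wrist_force": force on the tool from outside, world axes, zero at the start; "moment": the same for the moment, N m; "finger_gap": opening from 0.0 (shut) to 1.0 (fully open).
Only numpy, scipy, OpenCV 4.12 (cv2) and the standard library are available. Lean on these libraries where they do the work, as an engineer would, in place of code of your own. Each camera call takes 0.05 s, during which the arm holds its last target.

TASK

The round hub is stuck down in the raised nest. Take the C-shaped knock-out tool by its wooden handle, bring its rod under the nest, feel gently for the guide hole, never forcing the rod against the nest, and push the hub up until it clicks into the catches and its head stands just clear of the top; do not push on hard past the click. Then draw the tool out and leave it standing upright on the bench, clear of the nest, with the other things undisturbed.

Things in the scene. Friction and masses are not known exactly. Their poses are not given: they have to be found in the camera images.
- nest: Grey bridge-shaped block fixed to the bench; origin on the bench under the pocket's centre, z up. Block 76 (x) by 110 mm (y), underside at 63, top at 119 mm height. Two side walls at +-y leave an 86 mm wide passage along x, open at both ends; feet 8 mm high reach to y = +-85 mm. The nest is spoiled if the tool bears on it with more than 20 N.
- pocket (a point): Centre of the pocket's mouth in the nest's top, 119 mm up: a 44 mm square recess 10 mm deep for the hub's head, then a 24 mm bore for its shank. Four spring catches in the bore press on the shank (about 6 to 16 N to push the hub up). When it has risen 12 mm they click into the shank's groove: the push drops, the hub stays up, and pushing on meets a hard stop (limit 30 N).
- underside (a point): Point of the nest's underside (63 mm up) below the pocket's centre. Near it is the hidden guide hole: a shallow conical dish, 32 mm wide at 63 mm height, sloping 22 degrees up to a vertical 13 mm bore (67 to 78 mm). Its axis is off this point by an unknown amount, up to 5 mm in x and in y of the nest. The nearer to the axis, the higher the rod gets before it touches; the slope does not centre it.
- hub: Bare aluminium hub, about 0.09 kg: round head 40 mm across, 10 mm thick, on a shank 22 mm across, 30 mm long, with a groove. Origin at the centre of the shank's underside, z up; starts 79 mm above the bench with the head's top flush with the nest, so it cannot be gripped. Knocked out, its origin is 91 mm above the bench.
- knockout: Loose C-shaped tool of dark steel, 0.3 to 0.42 kg, standing upright; origin at the underside, straight below rod and handle, z up; the C opens to +x. Foot bar x -78 to +18 mm, 44 mm wide, 8 mm thick. Back post 16 x 18 mm at x = -62 mm. Top arm z 134 to 146 mm, 18 mm wide, passes over the nest while rod and foot pass under it; lifting then pushes the rod up the hole.
- handle (a point): Middle of the tool's square wooden handle, 168 mm straight above the tool's origin: an upright post 18 x 18 mm, 44 mm high, free on all sides and on top; axes as the tool's.
- rod_tip (a point): Tip (top) of the tool's upright flat-ended round rod, 10 mm thick, 47 mm above the tool's origin; axes as the tool's. The rod stands 39 mm above the foot bar, so the foot meets the nest's underside when the tip is 102 mm above the bench.
- bin: Bystander: open grey plastic bin 110 x 85 x 50 mm, loose; origin at the centre of its underside.
- jar: Bystander: glass jar 56 mm across, 70 mm high, loose; origin at the centre of its underside.
- wrench: Bystander: steel wrench lying on the bench; origin under its middle.
- offcut: Bystander: wooden offcut 90 x 45 x 20 mm, loose; origin at the centre of its underside.
There are look-alikes about, which are no part of the job. Leave any purple or turquoise look-alike of the knockout alone.

How it is judged:
By the outcome, as a careful person would: the job done as asked, in the order asked, and still so for the second after the job is handed in, with the robot touching nothing.
It also fails if it takes over 72 s, if anything falls off the work surface, if the arm or the gripper's body presses on something with over 40 N, if the wrist force passes 120 N, or if a joint passes its speed limit or range.

## Working session

There is one attempt and no reset: what is moved stays moved. The work goes in short steps, Python scripts to look and compute and a shell command to move; the robot and the scene stay as the last step left them, time stands still between calls to the robot, and variables do not carry over. Pictures are saved under pics/ and viewed, and the job is handed in when it is done.

```bash
ls; mkdir -p pics; cat > h.py <<'E'
import numpy as np, cv2
from rig import ctrl, optics
from scipy.spatial.transform import Rotation as R
def save(p,name,crop=None,scale=1):
    im=cv2.cvtColor(np.asarray(p["pixels"]),cv2.COLOR_RGB2BGR)
    if crop: im=im[crop[1]:crop[3],crop[0]:crop[2]]
    im=cv2.resize(im,None,fx=scale,fy=scale,interpolation=cv2.INTER_CUBIC)
    cv2.imwrite("pics/"+name,im)
def campose(p,st):
    if "mount" in p:
        T=np.eye(4);T[:3,:3]=R.from_euler("xyz",st["tool_rot"]).as_matrix();T[:3,3]=st["position"]
        return T@np.array(p["mount"])
    T=np.eye(4);a=np.array(p["attitude"])
    T[:3,:3]=a if a.shape==(3,3) else R.from_euler("xyz",a).as_matrix()
    T[:3,3]=p["position"];return T
def w(T,at): return (T@np.r_[at,1])[:3]
def pix(T,K,X):
    c=np.linalg.inv(T)@np.r_[X,1]; u=np.array(K)@np.array([c[0],-c[1],-c[2]]); return u[:2]/u[2]
def ray(T,K,uv):
    d=np.linalg.inv(np.array(K))@np.r_[uv,1]; d=np.array([d[0],-d[1],-d[2]]); d=T[:3,:3]@d
    return T[:3,3],d/np.linalg.norm(d)
def atz(T,K,uv,z):
    o,d=ray(T,K,uv); return o+d*(z-o[2])/d[2]
E
python3 - <<'E'
from h import *
st=ctrl.get_state();print(st,ctrl.finger_overhang)
for c in ["scene","top"]:
    p=optics.snapshot(c);T=campose(p,st)
    print(c,{k:v for k,v in p.items() if k!="pixels"})
    save(p,c+"0.png")
    for n in ["nest","pocket","hub","knockout","handle","rod_tip","bin","jar","wrench","offcut"]:
        print(n,[(np.round(w(T,d["at"]),3).tolist(),np.round(pix(T,p["K"],w(T,d["at"]))).tolist(),round(d["score"],2)) for d in optics.mark_of(p,n)])
p=optics.snapshot("wrist");save(p,"wrist0.png");print({k:v for k,v in p.items() if k!="pixels"})
E
```

```text
pics
{'time': 0.0, 'q': array([ 1.03752250e+00,  5.28464581e-01,  1.43388861e+00,  2.96027669e-05,
        1.18139227e+00, -1.78526757e-01]), 'qvel': array([-0.00057871, -0.0011    ,  0.00156879,  0.00084781, -0.00011854,
        0.00162992]), 'joint_efforts': array([ 1.26564151e-03, -4.40049613e+01, -1.76590276e+01,  6.30921288e-02,
        5.83816285e-02, -1.85682702e-04]), 'position': array([0.21690579, 0.58579351, 0.40377654]), 'tool_rot': array([-3.13947892e+00, -4.09221916e-04,  2.78683389e+00]), 'wrist_force': array([0.31374275, 0.37900129, 0.04009798]), 'moment': array([ 0.00545125,  0.01183466, -0.04104571]), 'finger_gap': 0.9990556082089659} 0.1822
scene {'K': array([[545.91719695,   0.        , 287.62785684],
       [  0.        , 545.91719695, 202.93609151],
       [  0.        ,   0.        ,   1.        ]]), 'position': array([ 1.14367856, -0.60946301,  0.84218263]), 'attitude': array([0.88520779, 0.01581512, 0.71858708]), 'shot': 1}
nest [([0.559, -0.049, 0.001], [260.0, 269.0], 0.62), ([0.728, -0.15, 0.002], [289.0, 342.0], 0.31)]
pocket [([0.553, -0.046, 0.116], [256
[... 2419 characters left out ...]
 -0.001], [363.0, 134.0], 0.58), ([0.571, 0.225, 0.17], [188.0, 189.0], 0.27), ([0.57, 0.23, -0.004], [201.0, 200.0], 0.2)]
offcut [([0.806, 0.017, 0.001], [292.0, 100.0], 0.6)]
{'K': array([[309.55316645,   0.        , 277.71577204],
       [  0.        , 309.55316645, 206.26531743],
       [  0.        ,   0.        ,   1.        ]]), 'mount': array([[ 1.52213359e-04,  9.62608301e-01,  2.70897095e-01,
         7.39637180e-02],
       [ 9.99999830e-01,  5.74528458e-06, -5.82301525e-04,
        -7.63866721e-04],
       [-5.62084663e-04,  2.70897138e-01, -9.62608137e-01,
         2.09999816e-02],
       [ 0.00000000e+00,  0.00000000e+00,  0.00000000e+00,
         1.00000000e+00]]), 'shot': 3}
```

View pics/scene0.png

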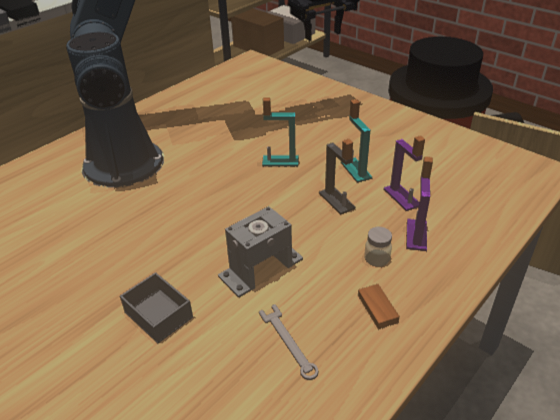

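View pics/top0.png

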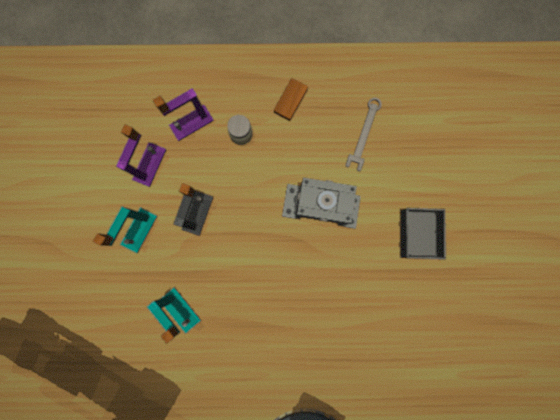

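View pics/wrist0.png

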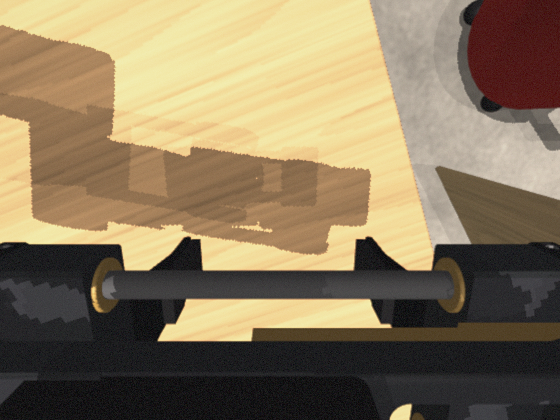

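```bash
python3 - <<'E'
from h import *
st=ctrl.get_state()
p=optics.snapshot("scene");save(p,"c1.png",(200,110,450,300),3)
p=optics.snapshot("top");save(p,"c2.png",(150,150,390,270),3)
E
```

```text
(no output)
```

View pics/c1.png

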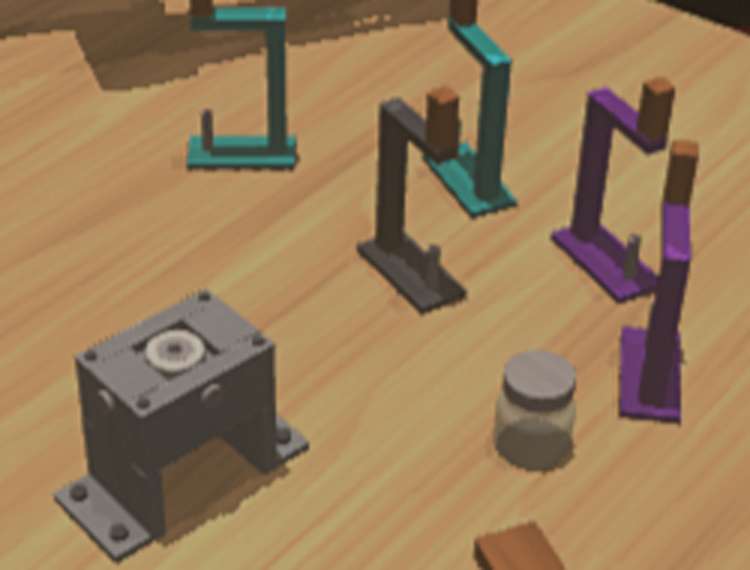

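View pics/c2.png

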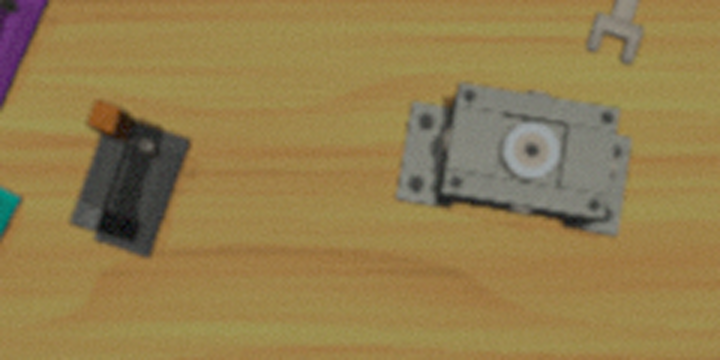

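```bash
cat > fit.py <<'E'
from h import *
from scipy.optimize import minimize
def box(x0,x1,y0,y1,z0,z1): return np.array([[x,y,z] for x in(x0,x1) for y in(y0,y1) for z in(z0,z1)])/1000.
TOOL=[box(-78,18,-22,22,0,8),box(-70,-54,-9,9,8,146),box(-70,9,-9,9,134,146),box(-9,9,-9,9,146,190),box(-5,5,-5,5,8,47)]
NEST=[box(-38,38,-55,55,63,119),box(-38,38,-55,-43,0,63),box(-38,38,43,55,0,63),box(-38,38,-85,-43,0,8),box(-38,38,43,85,0,8)]
S=4
def render(parts,T,K,x,y,yaw,z=0):
    Rz=R.from_euler("z",yaw).as_matrix();im=np.zeros((420*S,560*S),np.uint8)
    for b in parts:
        P=b@Rz.T+[x,y,z]; uv=np.array([pix(T,K,q) for q in P])
        h=cv2.convexHull(((uv+0.5)*S).astype(np.float32)).astype(np.int32); cv2.fillConvexPoly(im,h,255)
    return cv2.resize(im,(560,420),interpolation=cv2.INTER_AREA)/255.
def fit(parts,views,x0):
    def cost(v):
        return sum(np.abs(render(parts,T,K,*v)-m).sum() for T,K,m in views)/sum(m.sum() for _,_,m in views)
    best=None
    r=minimize(cost,x0,method="Nelder-Mead",options=dict(initial_simplex=np.array(x0)+np.array([[0,0,0],[.008,0,0],[0,.008,0],[0,0,.12]]),xatol=1e-5,fatol=1e-5))
    return r.x,r.fun
def masks(p,name,T,near):
    best=None
    for d in optics.cut_out(p,name):
        m=np.asarray(d["mask"]);ys,xs=np.nonzero(m)
        if len(xs)==0: continue
        c=np.array([xs.mean(),ys.mean()]); dist=np.linalg.norm(c-near)
        if best is None or dist<best[0]: best=(dist,m,d["score"])
    return best
E
python3 - <<'E'
from fit import *
st=ctrl.get_state()
V={"nest":[],"knockout":[]}
near={("scene","nest"):(260,250),("top","nest"):(325,202),("scene","knockout"):(340,180),("top","knockout"):(195,210)}
for c in ["scene","top"]:
    p=optics.snapshot(c);T=campose(p,st);K=np.array(p["K"])
    for n in V:
        d,m,s=masks(p,n,T,near[c,n]);print(c,n,d,s,m.sum())
        V[n].append((T,K,m.astype(float)))
        np.save(f"m_{c}_{n}.npy",m)
        if c=="scene": S0=p
for n,parts,x0s in [("nest",NEST,[[.555,-.045,-.12],[.555,-.045,.1]]),("knockout",TOOL,[[.57,.227,-.3],[.57,.227,.3]])]:
    for x0 in x0s:
        print(n,"both",fit(parts,V[n],x0))
        for i in (0,1): print(n,i,fit(parts,V[n][i:i+1],x0))
E
```

```text
scene nest 4.508628030180017 0.77 3732
scene knockout 5.412349441386072 0.62 1291
top nest 2.74990195742094 0.77 2547
top knockout 2.1844918260576947 0.94 1269
nest both (array([ 0.5542563 , -0.04357955, -0.16711551]), np.float64(0.13606637749860254))
nest 0 (array([ 0.55370376, -0.04301503, -0.16543747]), np.float64(0.09728474455162557))
nest 1 (array([ 0.55346931, -0.04634539, -0.17079957]), np.float64(0.16226394758924378))
nest both (array([ 0.55385568, -0.04460874, -0.1656107 ]), np.float64(0.13675963138878738))
nest 0 (array([ 0.55410282, -0.0427685 , -0.17454382]), np.float64(0.09929071306979383))
nest 1 (array([ 0.55358228, -0.04616504, -0.16952805]), np.float64(0.16201913824029807))
knockout both (array([ 0.56905005,  0.2272244 , -0.36545786]), np.float64(0.08404564950980391))
knockout 0 (array([ 0.5679392 ,  0.2299307 , -0.35193227]), np.float64(0.078874865205571))
knockout 1 (array([ 0.5690523 ,  0.22644684, -0.34066468]), np.float64(0.04308781038025927))
knockout both (array([ 0.56952046,  0.22671418, -0.35638738]), np.float64(0.08546109068627451))
knockout 0 (array([ 0.56776626,  0.23017645, -0.35210548]), np.float64(0.07867741984477758))
knockout 1 (array([ 0.5687794 ,  0.22612265, -0.34438629]), np.float64(0.04369350577110277))
```

The only dark-steel candidate is at scene (340,180) and top (193,210). The teal ones at scene (280,135) and (358,150) and the purple ones at (405,180) and (420,215) are look-alikes, and the enlarged crop confirms the dark grey body with wooden handle. The tool is at about (0.569, 0.2265), yaw -20°. The nest is at (0.554, -0.0445), yaw -9.6°.

```bash
python3 -m crank '[{"dx":30,"dy":-30,"dz":6,"rz":-8.2},{"dx":35,"dy":-35,"dz":5,"rz":-8.2},{"dx":35,"dy":-35,"dz":5,"rz":-8.2},{"dx":35,"dy":-35,"dz":5,"rz":-8.2},{"dx":35,"dy":-35,"dz":0,"rz":-8.2}]' 40; python3 -m crank '[{"dx":35,"dy":-35,"rz":-8.2},{"dx":35,"dy":-35,"rz":-8.2},{"dx":35,"dy":-35,"rz":-8.2},{"dx":35,"dy":-35,"rz":-8.2},{"dx":30,"dy":-30,"rz":-8.2}]'
```

```text
schema error: expected keys rx, ry, rz, dx, dy, dz, fingers
schema error: expected keys rx, ry, rz, dx, dy, dz, fingers
```

```bash
python3 -m crank '[{"rx":0,"ry":0,"rz":-8.2,"dx":30,"dy":-30,"dz":6,"fingers":1},{"rx":0,"ry":0,"rz":-8.2,"dx":35,"dy":-35,"dz":5,"fingers":1},{"rx":0,"ry":0,"rz":-8.2,"dx":35,"dy":-35,"dz":5,"fingers":1},{"rx":0,"ry":0,"rz":-8.2,"dx":35,"dy":-35,"dz":5,"fingers":1},{"rx":0,"ry":0,"rz":-8.2,"dx":35,"dy":-35,"dz":0,"fingers":1}]' 40; python3 -m crank '[{"rx":0,"ry":0,"rz":-8.2,"dx":35,"dy":-35,"dz":0,"fingers":1},{"rx":0,"ry":0,"rz":-8.2,"dx":35,"dy":-35,"dz":0,"fingers":1},{"rx":0,"ry":0,"rz":-8.2,"dx":35,"dy":-35,"dz":0,"fingers":1},{"rx":0,"ry":0,"rz":-8.2,"dx":35,"dy":-35,"dz":0,"fingers":1},{"rx":0,"ry":0,"rz":-8.2,"dx":30,"dy":-30,"dz":0,"fingers":1}]'
```

```text
time: 2.05
position: [0.3857, 0.4159, 0.4264]
tool_rot: [3.138, -0.002, 2.057]
wrist_force: [0.6, 0.9, 0.2]
finger_gap: 1.001
time: 2.55
position: [0.5581, 0.2414, 0.4279]
tool_rot: [3.134, -0.004, 1.309]
wrist_force: [1.0, 1.1, 0.1]
finger_gap: 1.0
```

```bash
cat >> h.py <<'E'
def togo(pos,yaw):
    st=ctrl.get_state()
    Rt=R.from_euler("xyz",[np.pi,0,yaw]);Rc=R.from_euler("xyz",st["tool_rot"])
    print("togo mm",np.round((np.array(pos)-st["position"])*1000,1),"rot",np.round(np.degrees((Rt*Rc.inv()).as_rotvec()),2),"F",np.round(st["wrist_force"],1),"t",st["time"],"gap",round(st["finger_gap"],3))
E
python3 - <<'E'
from h import *
togo([.569,.2265,.428],1.22)
st=ctrl.get_state()
p=optics.snapshot("wrist");T=campose(p,st);save(p,"w1.png")
for n in ["handle","rod_tip","knockout"]:
    print(n,[(np.round(w(T,d["at"]),4).tolist(),np.round(pix(T,p["K"],w(T,d["at"]))).tolist(),round(d["score"],2)) for d in optics.mark_of(p,n)])
E
```

```text
togo mm [ 10.9 -14.9   0.1] rot [-0.1   0.47 -5.12] F [1.  1.1 0.1] t 2.55 gap 1.0
handle [([0.68, 0.3353, 0.1659], [406.0, 50.0], 0.78), ([0.571, 0.2301, 0.1641], [294.0, 222.0], 0.65), ([0.7414, 0.281, 0.1651], [498.0, 104.0], 0.65)]
rod_tip [([0.68, 0.3377, 0.0458], [361.0, 72.0], 0.91), ([0.2953, 0.2552, 0.0442], [67.0, 228.0], 0.91), ([0.4736, 0.3852, 0.0488], [165.0, 79.0], 0.88), ([0.7392, 0.2815, 0.045], [422.0, 110.0], 0.69), ([0.5729, 0.2268, 0.0422], [290.0, 193.0], 0.64)]
knockout [([0.6851, 0.3368, -0.003], [354.0, 78.0], 0.95), ([0.478, 0.3855, -0.0025], [182.0, 83.0], 0.88), ([0.5681, 0.2258, 0.0014], [285.0, 187.0], 0.86), ([0.7373, 0.2773, -0.0033], [404.0, 115.0], 0.74), ([0.3015, 0.2544, 0.0019], [91.0, 217.0], 0.59)]
```

View pics/w1.png

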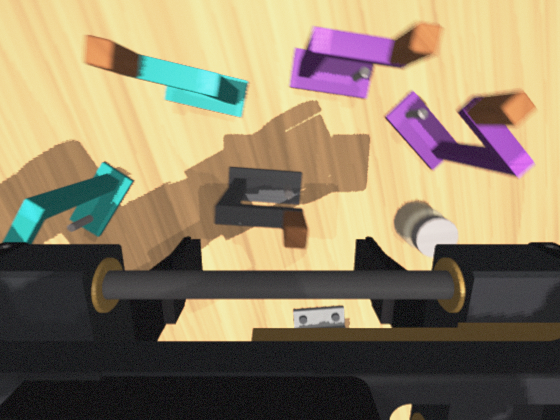

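```bash
python3 -m crank '[{"rx":-0.1,"ry":0.5,"rz":-5.2,"dx":11,"dy":-15,"dz":0,"fingers":1},{"rx":0,"ry":0,"rz":0,"dx":0,"dy":0,"dz":0,"fingers":1}]'; python3 - <<'E'
from h import *
togo([.5695,.227,.334],1.222)
st=ctrl.get_state()
p=optics.snapshot("wrist");T=campose(p,st);save(p,"w2.png",(180,120,400,320),3)
for X in [(0.009,.009),(.009,-.009),(-.009,.009),(-.009,-.009)]:
    c,s=np.cos(-.35),np.sin(-.35)
    print(np.round(3*(pix(T,p["K"],[.5695+c*X[0]-s*X[1],.227+s*X[0]+c*X[1],.19])-[180,120])))
E
```

```text
time: 2.95
position: [0.5661, 0.2294, 0.4272]
tool_rot: [-3.136, 0.0, 1.226]
wrist_force: [0.2, 0.7, 0.4]
finger_gap: 0.998
togo mm [  3.4  -2.4 -93.2] rot [-0.07 -0.29 -0.26] F [0.2 0.7 0.4] t 2.95 gap 0.998
[351. 277.]
[350. 347.]
[277. 277.]
[277. 346.]
```

View pics/w2.png

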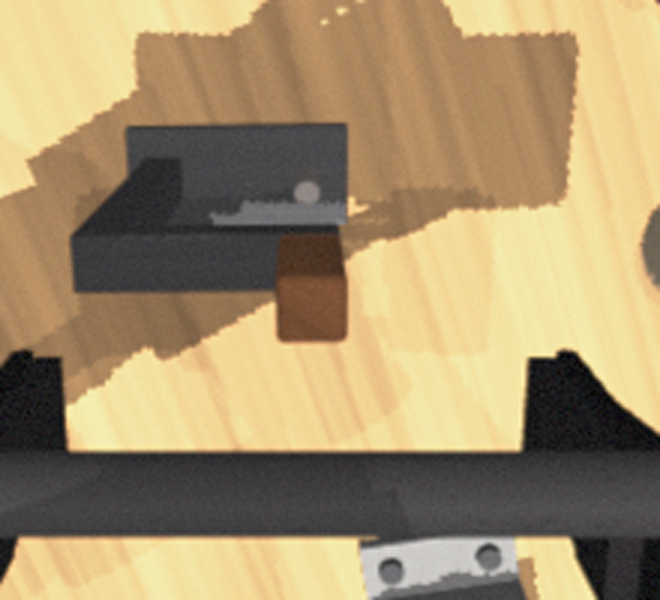

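```bash
python3 -m crank '[{"rx":0,"ry":-0.3,"rz":-0.2,"dx":3,"dy":-2,"dz":-30,"fingers":1},{"rx":0,"ry":0,"rz":0,"dx":0,"dy":0,"dz":-30,"fingers":1},{"rx":0,"ry":0,"rz":0,"dx":0,"dy":0,"dz":-28,"fingers":1},{"rx":0,"ry":0,"rz":0,"dx":0,"dy":0,"dz":0,"fingers":1}]';python3 -c "
from h import *
togo([.5695,.227,.334],1.222)"
```

```text
time: 3.4
position: [0.5627, 0.235, 0.3392]
tool_rot: [-3.14, -0.006, 1.241]
wrist_force: [0.1, 0.9, 0.2]
finger_gap: 0.999
togo mm [ 6.8 -8.  -5.2] rot [-0.34  0.03 -1.1 ] F [0.1 0.9 0.2] t 3.4 gap 0.999
```

```bash
python3 -m crank '[{"rx":-0.3,"ry":0,"rz":-1.1,"dx":7,"dy":-8,"dz":-5,"fingers":1},{"rx":0,"ry":0,"rz":0,"dx":0,"dy":0,"dz":0,"fingers":1}]';python3 -c "
from h import *
togo([.5695,.227,.334],1.222)"
```

```text
time: 3.6
position: [0.5691, 0.2289, 0.3354]
tool_rot: [3.14, -0.001, 1.226]
wrist_force: [0.1, 0.1, -0.4]
finger_gap: 1.0
togo mm [ 0.4 -1.9 -1.4] rot [-0.05  0.09 -0.22] F [ 0.1  0.1 -0.4] t 3.6 gap 1.0
```

```bash
python3 -m crank '[{"rx":0,"ry":0,"rz":-0.2,"dx":0,"dy":-2,"dz":-1,"fingers":1},{"rx":0,"ry":0,"rz":0,"dx":0,"dy":0,"dz":0,"fingers":-1},{"rx":0,"ry":0,"rz":0,"dx":0,"dy":0,"dz":0,"fingers":-1},{"rx":0,"ry":0,"rz":0,"dx":0,"dy":0,"dz":0,"fingers":-1},{"rx":0,"ry":0,"rz":0,"dx":0,"dy":0,"dz":0,"fingers":-1}]' 50; python3 -m crank '[{"rx":0,"ry":0,"rz":0,"dx":0,"dy":0,"dz":0,"fingers":-1},{"rx":0,"ry":0,"rz":0,"dx":0,"dy":0,"dz":0,"fingers":-1},{"rx":0,"ry":0,"rz":0,"dx":0,"dy":0,"dz":0,"fingers":-1},{"rx":0,"ry":0,"rz":0,"dx":0,"dy":0,"dz":0,"fingers":-1}]';python3 -c "
from h import *
togo([.5695,.227,.334],1.222)"
```

```text
time: 4.1
position: [0.5704, 0.2271, 0.3391]
tool_rot: [3.133, -0.006, 1.222]
wrist_force: [0.2, 0.4, 0.5]
finger_gap: 0.723
time: 4.5
position: [0.5704, 0.227, 0.3393]
tool_rot: [3.133, -0.006, 1.222]
wrist_force: [-0.4, -0.4, 0.5]
finger_gap: 0.355
togo mm [-0.9 -0.  -5.3] rot [-0.18  0.58 -0.02] F [-0.4 -0.4  0.5] t 4.5 gap 0.355
```

```bash
python3 -m crank '[{"rx":-0.2,"ry":0.6,"rz":0,"dx":-1,"dy":0,"dz":-5,"fingers":-0.3},{"rx":0,"ry":0,"rz":0,"dx":0,"dy":0,"dz":0,"fingers":-0.3}]';python3 -c "
from h import *
togo([.5695,.227,.334],1.222)"
```

```text
time: 4.7
position: [0.5692, 0.227, 0.3338]
tool_rot: [-3.14, 0.001, 1.222]
wrist_force: [-0.3, 0.1, -0.9]
finger_gap: 0.347
togo mm [ 0.3 -0.   0.2] rot [ 0.04 -0.09 -0.02] F [-0.3  0.1 -0.9] t 4.7 gap 0.347
```

```bash
python3 -m crank '[{"rx":0,"ry":0,"rz":0,"dx":0,"dy":0,"dz":0,"fingers":-1},{"rx":0,"ry":0,"rz":0,"dx":0,"dy":0,"dz":0,"fingers":-1},{"rx":0,"ry":0,"rz":0,"dx":0,"dy":0,"dz":0,"fingers":-1},{"rx":0,"ry":0,"rz":0,"dx":0,"dy":0,"dz":0,"fingers":-1},{"rx":0,"ry":0,"rz":0,"dx":0,"dy":0,"dz":0,"fingers":-1}]' 50; python3 -c "
from h import *
togo([.5695,.227,.334],1.222)"
```

```text
time: 5.2
position: [0.5691, 0.2271, 0.3333]
tool_rot: [-3.14, 0.002, 1.223]
wrist_force: [-0.9, -0.0, 0.2]
finger_gap: 0.205
togo mm [ 0.4 -0.1  0.7] rot [ 0.06 -0.12 -0.04] F [-0.9 -0.   0.2] t 5.2 gap 0.205
```

```bash
python3 -m crank '[{"rx":0,"ry":0,"rz":0,"dx":0,"dy":0,"dz":10,"fingers":-1},{"rx":0,"ry":0,"rz":0,"dx":-5,"dy":0,"dz":20,"fingers":-1},{"rx":0,"ry":0,"rz":2,"dx":-20,"dy":-5,"dz":15,"fingers":-1},{"rx":0,"ry":0,"rz":3,"dx":-25,"dy":-15,"dz":5,"fingers":-1},{"rx":0,"ry":0,"rz":3,"dx":-25,"dy":-25,"dz":0,"fingers":-1}]' 50; python3 -c "
from h import *
togo([.454,-.0275,.386],1.403)
st=ctrl.get_state();print(st['moment'])
p=optics.snapshot('scene');save(p,'s2.png',(150,50,430,260),2.8)"
```

```text
time: 5.7
position: [0.4947, 0.1828, 0.384]
tool_rot: [3.141, 0.001, 1.369]
wrist_force: [0.0, -1.0, -3.6]
finger_gap: 0.204
togo mm [ -40.7 -210.3    2. ] rot [0.05 0.05 1.93] F [ 0.  -1.  -3.6] t 5.7 gap 0.204
[-0.26686417 -0.09115281  0.02989973]
```

View pics/s2.png

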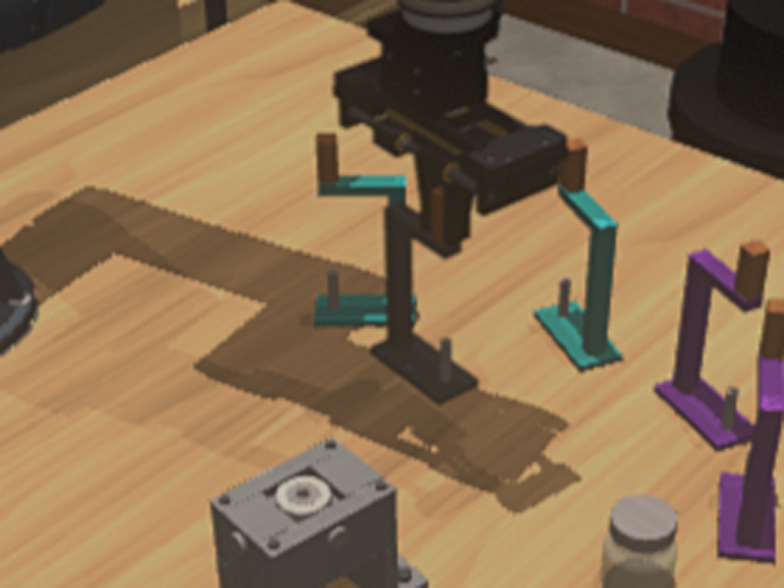

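Tool is held upright, clear of the bench. I'll carry on to the nest's -x side.

```bash
python3 -m crank '[{"rx":0,"ry":0,"rz":1,"dx":-20,"dy":-35,"dz":0,"fingers":-1},{"rx":0,"ry":0,"rz":1,"dx":-18,"dy":-40,"dz":0,"fingers":-1},{"rx":0,"ry":0,"rz":0,"dx":-6,"dy":-40,"dz":0,"fingers":-1},{"rx":0,"ry":0,"rz":0,"dx":0,"dy":-40,"dz":0,"fingers":-1},{"rx":0,"ry":0,"rz":0,"dx":0,"dy":-35,"dz":0,"fingers":-1}]' 50; python3 -c "
from h import *
togo([.454,-.0275,.340],1.403)"
```

```text
time: 6.25
position: [0.4402, -0.0127, 0.3846]
tool_rot: [-3.132, 0.007, 1.414]
wrist_force: [1.1, -0.4, -3.6]
finger_gap: 0.206
togo mm [ 13.8 -14.8 -44.6] rot [ 0.29 -0.58 -0.64] F [ 1.1 -0.4 -3.6] t 6.25 gap 0.206
```

```bash
python3 -m crank '[{"rx":0.3,"ry":-0.6,"rz":-0.6,"dx":6,"dy":-15,"dz":0,"fingers":-1},{"rx":0,"ry":0,"rz":0,"dx":0,"dy":0,"dz":-20,"fingers":-1},{"rx":0,"ry":0,"rz":0,"dx":0,"dy":0,"dz":-15,"fingers":-1},{"rx":0,"ry":0,"rz":0,"dx":0,"dy":0,"dz":0,"fingers":-1}]' 50; python3 -c "
from h import *
togo([.454,-.0275,.341],1.403)
p=optics.snapshot('scene');save(p,'s3.png',(160,110,400,290),3)
p=optics.snapshot('top');save(p,'t3.png',(240,150,400,300),4)"
```

```text
time: 6.65
position: [0.4473, -0.0342, 0.3511]
tool_rot: [3.135, 0.002, 1.392]
wrist_force: [-0.3, -0.2, -4.5]
finger_gap: 0.2
togo mm [  6.7   6.7 -10.1] rot [0.17 0.38 0.6 ] F [-0.3 -0.2 -4.5] t 6.65 gap 0.2
```

View pics/s3.png

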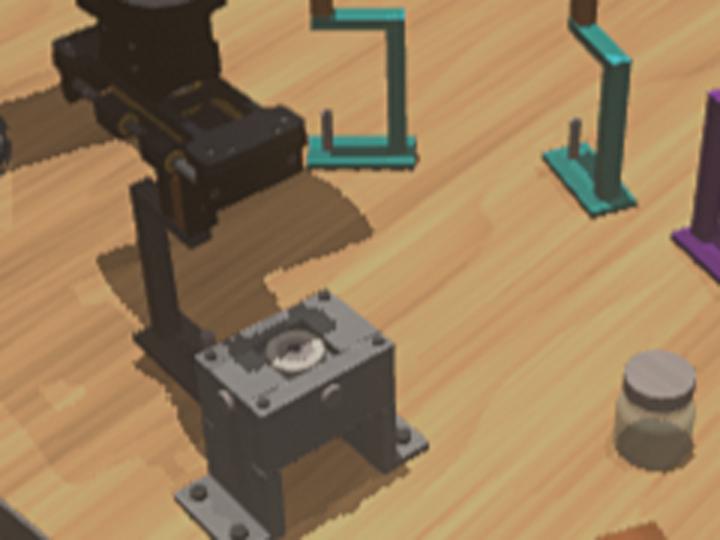

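View pics/t3.png

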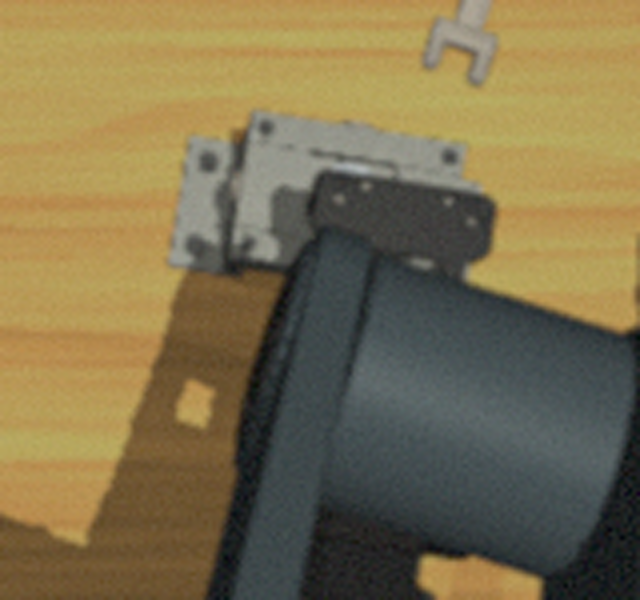

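```bash
python3 -m crank '[{"rx":0.2,"ry":0.4,"rz":0.6,"dx":6,"dy":7,"dz":-10,"fingers":-1},{"rx":0,"ry":0,"rz":0,"dx":0,"dy":0,"dz":0,"fingers":-1}]' 50; cat >> h.py <<'E'
NX,NY,NYAW=.554,-.0445,-.168
def stat(tx=None,ty=0,z=None):
    st=ctrl.get_state();d=st["position"]-[NX,NY,0];c,s=np.cos(NYAW),np.sin(NYAW)
    n=[c*d[0]+s*d[1],-s*d[0]+c*d[1]]
    print("nest xy mm",np.round(np.array(n)*1e3,1),"tip z",round((d[2]-.3333+.047)*1e3,1))
    if tx is not None:
        togo([NX+(c*tx-s*ty)/1e3,NY+(s*tx+c*ty)/1e3,(z-47)/1e3+.3333],1.403)
    print(np.round(st["moment"],3))
E
python3 -c "
from h import *
stat(-60,0,55)
"
```

```text
time: 6.95
position: [0.4546, -0.0261, 0.343]
tool_rot: [3.137, -0.0, 1.405]
wrist_force: [-0.1, 0.1, -4.2]
finger_gap: 0.201
nest xy mm [-101.1    1.5] tip z 56.7
togo mm [40.2 -8.4 -1.7] rot [ 0.02  0.25 -0.1 ] F [-0.1  0.1 -4.2] t 6.95 gap 0.201
[-0.136 -0.073  0.02 ]
```

```bash
python3 -m crank '[{"rx":0,"ry":0.2,"rz":0,"dx":12,"dy":-3,"dz":-2,"fingers":-1},{"rx":0,"ry":0,"rz":0,"dx":14,"dy":-2,"dz":0,"fingers":-1},{"rx":0,"ry":0,"rz":0,"dx":14,"dy":-2,"dz":0,"fingers":-1},{"rx":0,"ry":0,"rz":0,"dx":0,"dy":0,"dz":0,"fingers":-1}]' 50; python3 -c "
from h import *
stat(-20,0,55)
p=optics.snapshot('scene');save(p,'s4.png',(160,110,400,290),3)
"
```

```text
time: 7.35
position: [0.4989, -0.0324, 0.3417]
tool_rot: [3.137, 0.001, 1.408]
wrist_force: [0.2, 0.0, -3.8]
finger_gap: 0.206
nest xy mm [-56.4   2.7] tip z 55.4
togo mm [35.4 -8.7 -0.4] rot [ 0.1   0.26 -0.28] F [ 0.2  0.  -3.8] t 7.35 gap 0.206
[-0.113 -0.136  0.021]
```

View pics/s4.png

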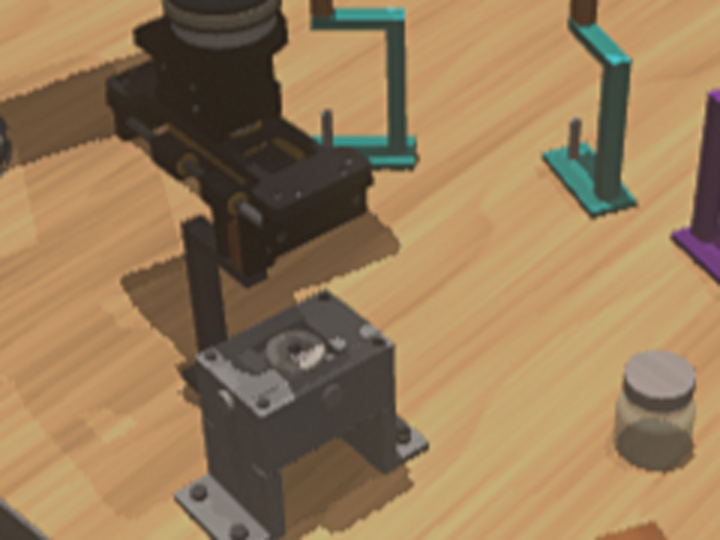

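```bash
python3 -m crank '[{"rx":0,"ry":0.2,"rz":-0.2,"dx":14,"dy":-4,"dz":0,"fingers":-1},{"rx":0,"ry":0,"rz":0,"dx":14,"dy":-3,"dz":0,"fingers":-1},{"rx":0,"ry":0,"rz":0,"dx":14,"dy":-3,"dz":0,"fingers":-1},{"rx":0,"ry":0,"rz":0,"dx":0,"dy":0,"dz":0,"fingers":-1}]' 50; python3 -c "
from h import *
stat(0,0,56)
"
```

```text
time: 7.8
position: [0.5382, -0.0412, 0.3407]
tool_rot: [-3.132, 0.001, 1.406]
wrist_force: [-0.9, -0.8, -3.7]
finger_gap: 0.206
nest xy mm [-16.1   0.6] tip z 54.4
togo mm [15.8 -3.3  1.6] rot [-0.04 -0.53 -0.16] F [-0.9 -0.8 -3.7] t 7.8 gap 0.206
[-0.208 -0.116  0.019]
```

```bash
python3 -m crank '[{"rx":0,"ry":-0.5,"rz":-0.2,"dx":8,"dy":-2,"dz":1,"fingers":-1},{"rx":0,"ry":0,"rz":0,"dx":7,"dy":-1,"dz":0,"fingers":-1},{"rx":0,"ry":0,"rz":0,"dx":0,"dy":0,"dz":0,"fingers":-1}]' 50; python3 -c "
from h import *
stat(0,0,60)
p=optics.snapshot('scene');save(p,'s5.png',(160,110,400,290),3)
st=ctrl.get_state();T=campose(p,st)
for n in ['pocket','handle','hub']:
    print(n,[(np.round(w(T,d['at']),4).tolist(),round(d['score'],2)) for d in optics.mark_of(p,n)])
"
```

```text
time: 8.1
position: [0.5519, -0.0436, 0.3411]
tool_rot: [-3.136, -0.001, 1.402]
wrist_force: [0.2, 0.2, -4.4]
finger_gap: 0.2
nest xy mm [-2.3  0.5] tip z 54.8
togo mm [ 2.1 -0.9  5.2] rot [-0.12 -0.29  0.03] F [ 0.2  0.2 -4.4] t 8.1 gap 0.2
[-0.149 -0.12  -0.024]
pocket [([0.5553, -0.0445, 0.1183], 0.93), ([0.7272, -0.149, 0.002], 0.29)]
handle [([0.7368, 0.2797, 0.167], 0.88), ([0.5496, -0.04, 0.176], 0.85), ([0.3053, 0.2533, 0.1708], 0.81), ([0.684, 0.3389, 0.1737], 0.64), ([0.474, 0.3839, 0.1675], 0.63)]
hub [([0.5538, -0.0407, 0.0809], 0.58)]
```

View pics/s5.png

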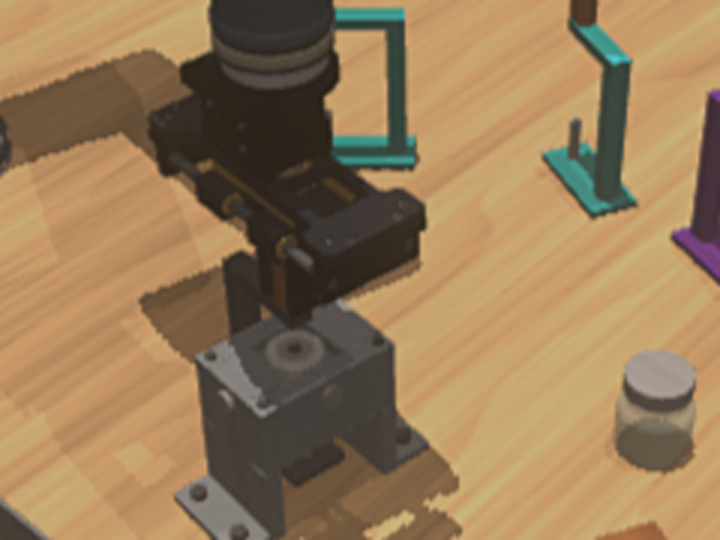

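```bash
python3 -m crank '[{"rx":-0.1,"ry":-0.3,"rz":0,"dx":2,"dy":-1,"dz":3,"fingers":-1},{"rx":0,"ry":0,"rz":0,"dx":0,"dy":0,"dz":0,"fingers":-1}]' 50; python3 -c "
from h import *
stat(0,0,61)"; python3 -m crank '[{"rx":0,"ry":0,"rz":0,"dx":0,"dy":0,"dz":2,"fingers":-1}]';  python3 -c "
from h import *
stat(0,0,61)"
python3 -m crank '[{"rx":0,"ry":0,"rz":0,"dx":0,"dy":0,"dz":0,"fingers":-1}]';  python3 -c "
from h import *
stat(0,0,61)"
```

```text
time: 8.5
position: [0.5526, -0.0443, 0.3442]
tool_rot: [-3.14, -0.0, 1.403]
wrist_force: [0.9, 0.8, -3.8]
finger_gap: 0.2
nest xy mm [-1.4 -0. ] tip z 57.9
togo mm [ 1.4 -0.2  3.1] rot [-0.04 -0.09  0.02] F [ 0.9  0.8 -3.8] t 8.5 gap 0.2
[-0.122 -0.089 -0.014]
time: 8.6
position: [0.5523, -0.0442, 0.3461]
tool_rot: [-3.139, -0.001, 1.403]
wrist_force: [-0.4, -0.6, -4.0]
finger_gap: 0.201
nest xy mm [-1.7  0. ] tip z 59.8
togo mm [ 1.7 -0.3  1.2] rot [-0.06 -0.15  0.02] F [-0.4 -0.6 -4. ] t 8.6 gap 0.201
[-0.119 -0.036  0.005]
time: 8.7
position: [0.5525, -0.0442, 0.3465]
tool_rot: [-3.14, -0.0, 1.403]
wrist_force: [0.5, 0.9, -4.3]
finger_gap: 0.201
nest xy mm [-1.6 -0. ] tip z 60.2
togo mm [ 1.5 -0.3  0.8] rot [-0.04 -0.09  0.02] F [ 0.5  0.9 -4.3] t 8.7 gap 0.201
[-0.117 -0.103  0.002]
```

```bash
python3 -m crank '[{"rx":0,"ry":0,"rz":0,"dx":1.5,"dy":0,"dz":1,"fingers":-1}]'; python3 -m crank '[{"rx":0,"ry":0,"rz":0,"dx":0,"dy":0,"dz":1,"fingers":-1}]';  python3 -c "
from h import *
stat(0,0,61)"
```

```text
time: 8.8
position: [0.5537, -0.0442, 0.3475]
tool_rot: [-3.139, -0.001, 1.403]
wrist_force: [0.6, 0.5, -4.1]
finger_gap: 0.205
time: 8.9
position: [0.5539, -0.0442, 0.3487]
tool_rot: [-3.14, -0.0, 1.403]
wrist_force: [0.4, -0.5, -4.5]
finger_gap: 0.203
nest xy mm [-0.1  0.3] tip z 62.4
togo mm [ 0.1 -0.3 -1.4] rot [-0.05 -0.11  0.02] F [ 0.4 -0.5 -4.5] t 8.9 gap 0.203
[-0.166 -0.048  0.005]
```

```bash
python3 -m crank '[{"rx":0,"ry":0,"rz":0,"dx":0,"dy":0,"dz":1,"fingers":-1}]';  python3 -c "
from h import *
stat(0,0,61)"
```

```text
time: 9.0
position: [0.5539, -0.0442, 0.3497]
tool_rot: [-3.139, -0.001, 1.403]
wrist_force: [0.0, 0.1, -4.0]
finger_gap: 0.202
nest xy mm [-0.1  0.3] tip z 63.4
togo mm [ 0.1 -0.3 -2.4] rot [-0.05 -0.12  0.02] F [ 0.   0.1 -4. ] t 9.0 gap 0.202
[-0.14  -0.095  0.016]
```

Free so far. I'll go on in half-millimetre steps.

```bash
python3 -m crank '[{"rx":0,"ry":0,"rz":0,"dx":0,"dy":0,"dz":0.6,"fingers":-1}]';python3 -m crank '[{"rx":0,"ry":0,"rz":0,"dx":0,"dy":0,"dz":0.6,"fingers":-1}]'
```

```text
time: 9.1
position: [0.554, -0.0442, 0.3504]
tool_rot: [-3.139, -0.001, 1.403]
wrist_force: [0.7, 0.1, -5.0]
finger_gap: 0.204
time: 9.2
position: [0.554, -0.0442, 0.351]
tool_rot: [-3.139, -0.001, 1.403]
wrist_force: [0.6, -0.3, -3.8]
finger_gap: 0.206
```

```bash
python3 -m crank '[{"rx":0,"ry":0,"rz":0,"dx":0,"dy":0,"dz":0.6,"fingers":-1}]'
```

```text
time: 9.3
position: [0.5539, -0.0442, 0.3517]
tool_rot: [-3.139, -0.001, 1.403]
wrist_force: [0.6, -0.1, -4.3]
finger_gap: 0.202
```

```bash
python3 -m crank '[{"rx":0,"ry":0,"rz":0,"dx":0,"dy":0,"dz":0.6,"fingers":-1}]'
```

```text
time: 9.4
position: [0.5539, -0.0442, 0.3523]
tool_rot: [-3.139, -0.001, 1.403]
wrist_force: [0.2, -0.3, -3.9]
finger_gap: 0.2
```

```bash
python3 -m crank '[{"rx":0,"ry":0,"rz":0,"dx":0,"dy":0,"dz":0.6,"fingers":-1}]'
```

```text
time: 9.5
position: [0.5539, -0.0442, 0.353]
tool_rot: [-3.139, -0.001, 1.403]
wrist_force: [0.8, 0.4, -4.8]
finger_gap: 0.203
```

```bash
python3 -m crank '[{"rx":0,"ry":0,"rz":0,"dx":0,"dy":0,"dz":0.6,"fingers":-1}]'; python3 -m crank '[{"rx":0,"ry":0,"rz":0,"dx":0,"dy":0,"dz":0,"fingers":-1}]'
```

```text
time: 9.6
position: [0.5539, -0.0442, 0.3536]
tool_rot: [-3.139, -0.0, 1.403]
wrist_force: [-0.7, -0.4, -4.5]
finger_gap: 0.202
time: 9.7
position: [0.5539, -0.0442, 0.3536]
tool_rot: [-3.139, -0.0, 1.403]
wrist_force: [-0.5, -0.2, -4.5]
finger_gap: 0.201
```

```bash
python3 -m crank '[{"rx":0,"ry":0,"rz":0,"dx":0,"dy":0,"dz":0.6,"fingers":-1}]'
```

```text
time: 9.8
position: [0.5538, -0.0442, 0.3542]
tool_rot: [-3.139, -0.0, 1.403]
wrist_force: [0.6, -0.1, -4.2]
finger_gap: 0.2
```

```bash
python3 -m crank '[{"rx":0,"ry":0,"rz":0,"dx":0,"dy":0,"dz":0.6,"fingers":-1}]'
```

```text
time: 9.9
position: [0.5538, -0.0442, 0.3548]
tool_rot: [-3.139, -0.0, 1.403]
wrist_force: [-0.8, 0.7, -4.1]
finger_gap: 0.201
```

```bash
python3 -m crank '[{"rx":0,"ry":0,"rz":0,"dx":0,"dy":0,"dz":0.6,"fingers":-1}]'
```

```text
time: 10.0
position: [0.5538, -0.0443, 0.3554]
tool_rot: [-3.139, -0.0, 1.403]
wrist_force: [-0.0, -0.7, -4.1]
finger_gap: 0.2
```

```bash
python3 -m crank '[{"rx":0,"ry":0,"rz":0,"dx":0,"dy":0,"dz":0.6,"fingers":-1}]'
```

```text
time: 10.1
position: [0.5538, -0.0443, 0.3561]
tool_rot: [-3.139, -0.0, 1.403]
wrist_force: [0.4, -0.3, -3.8]
finger_gap: 0.203
```

```bash
python3 -m crank '[{"rx":0,"ry":0,"rz":0,"dx":0,"dy":0,"dz":0.6,"fingers":-1}]'; python3 -c "
from h import *
stat(0,0,67)
p=optics.snapshot('scene');save(p,'s6.png',(160,110,400,290),3)
"
```

```text
time: 10.2
position: [0.5538, -0.0442, 0.3567]
tool_rot: [-3.139, -0.0, 1.403]
wrist_force: [0.7, 0.3, -5.5]
finger_gap: 0.204
nest xy mm [-0.2  0.2] tip z 70.4
togo mm [ 0.2 -0.3 -3.4] rot [-0.04 -0.15  0.01] F [ 0.7  0.3 -5.5] t 10.2 gap 0.204
[-0.122 -0.074 -0.073]
```

View pics/s6.png

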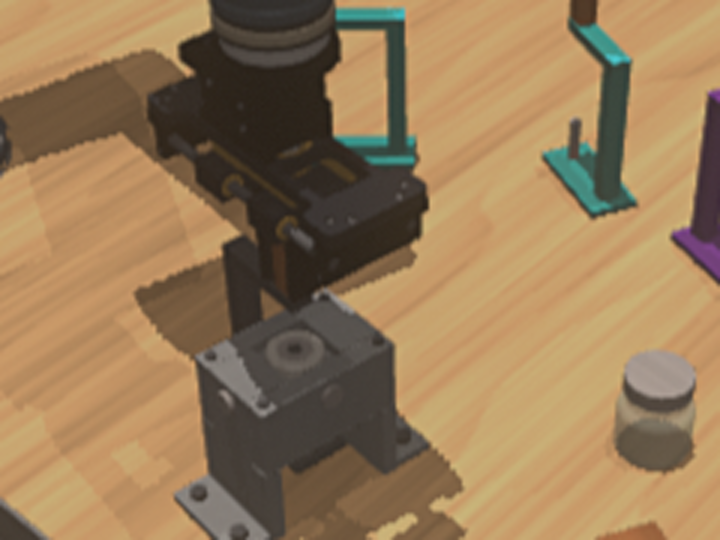

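```bash
python3 -m crank '[{"rx":0,"ry":0,"rz":0,"dx":0,"dy":0,"dz":0.5,"fingers":-1}]'; python3 -c "
from h import *
stat()"
```

```text
time: 10.35
position: [0.5538, -0.0443, 0.3573]
tool_rot: [-3.139, -0.0, 1.403]
wrist_force: [0.5, -0.3, -4.7]
finger_gap: 0.201
nest xy mm [-0.2  0.2] tip z 71.0
[-0.167 -0.074 -0.008]
```

```bash
python3 -m crank '[{"rx":0,"ry":0,"rz":0,"dx":0,"dy":0,"dz":0.5,"fingers":-1}]'; python3 -c "
from h import *
stat()"
```

```text
time: 10.45
position: [0.5538, -0.0442, 0.3579]
tool_rot: [-3.139, -0.0, 1.403]
wrist_force: [-0.6, 0.9, -4.1]
finger_gap: 0.204
nest xy mm [-0.2  0.2] tip z 71.6
[-0.177 -0.078  0.035]
```

```bash
python3 -m crank '[{"rx":0,"ry":0,"rz":0,"dx":0,"dy":0,"dz":0.8,"fingers":-1}]';python3 -m crank '[{"rx":0,"ry":0,"rz":0,"dx":0,"dy":0,"dz":0.8,"fingers":-1}]'
```

```text
time: 10.55
position: [0.5538, -0.0443, 0.3587]
tool_rot: [-3.139, -0.0, 1.403]
wrist_force: [0.2, 0.1, -3.2]
finger_gap: 0.201
time: 10.65
position: [0.5538, -0.0443, 0.3596]
tool_rot: [-3.139, -0.0, 1.403]
wrist_force: [0.8, 0.3, -4.1]
finger_gap: 0.203
```

```bash
python3 -m crank '[{"rx":0,"ry":0,"rz":0,"dx":0,"dy":0,"dz":0.8,"fingers":-1}]';python3 -m crank '[{"rx":0,"ry":0,"rz":0,"dx":0,"dy":0,"dz":0.8,"fingers":-1}]'
```

```text
time: 10.75
position: [0.5538, -0.0443, 0.3605]
tool_rot: [-3.139, -0.0, 1.403]
wrist_force: [0.1, -0.4, -3.8]
finger_gap: 0.205
time: 10.85
position: [0.5538, -0.0443, 0.3613]
tool_rot: [-3.139, -0.0, 1.403]
wrist_force: [0.1, -0.5, -4.5]
finger_gap: 0.203
```

```bash
python3 -m crank '[{"rx":0,"ry":0,"rz":0,"dx":0,"dy":0,"dz":0.8,"fingers":-1}]';python3 -m crank '[{"rx":0,"ry":0,"rz":0,"dx":0,"dy":0,"dz":0.8,"fingers":-1}]'
```

```text
time: 10.95
position: [0.5538, -0.0443, 0.3622]
tool_rot: [-3.139, -0.0, 1.403]
wrist_force: [0.1, 0.5, -4.0]
finger_gap: 0.202
time: 11.05
position: [0.5538, -0.0443, 0.3631]
tool_rot: [-3.139, -0.0, 1.403]
wrist_force: [-0.2, 0.4, -4.2]
finger_gap: 0.202
```

```bash
python3 -m crank '[{"rx":0,"ry":0,"rz":0,"dx":0,"dy":0,"dz":0.8,"fingers":-1}]';python3 -c "
from h import *
stat(0,0,67)"
```

```text
time: 11.15
position: [0.5538, -0.0443, 0.364]
tool_rot: [-3.139, -0.0, 1.403]
wrist_force: [0.1, 0.4, -3.4]
finger_gap: 0.201
nest xy mm [-0.3  0.2] tip z 77.7
togo mm [  0.2  -0.2 -10.7] rot [-0.03 -0.15  0.01] F [ 0.1  0.4 -3.4] t 11.15 gap 0.201
[-0.178 -0.045  0.002]
```

```bash
python3 -m crank '[{"rx":0,"ry":0,"rz":0,"dx":0,"dy":0,"dz":0.6,"fingers":-1}]';python3 -m crank '[{"rx":0,"ry":0,"rz":0,"dx":0,"dy":0,"dz":0.6,"fingers":-1}]'
```

```text
time: 11.25
position: [0.5538, -0.0443, 0.3647]
tool_rot: [-3.139, -0.0, 1.403]
wrist_force: [0.3, -0.1, -3.9]
finger_gap: 0.202
time: 11.35
position: [0.5538, -0.0443, 0.3653]
tool_rot: [-3.139, -0.0, 1.403]
wrist_force: [0.4, -0.0, -5.3]
finger_gap: 0.205
```

```bash
python3 -m crank '[{"rx":0,"ry":0,"rz":0,"dx":0,"dy":0,"dz":0.6,"fingers":-1}]';python3 -m crank '[{"rx":0,"ry":0,"rz":0,"dx":0,"dy":0,"dz":0.6,"fingers":-1}]'
```

```text
time: 11.45
position: [0.5537, -0.0442, 0.3654]
tool_rot: [-3.138, -0.0, 1.403]
wrist_force: [0.2, -0.3, -10.6]
finger_gap: 0.206
time: 11.55
position: [0.5537, -0.0443, 0.3655]
tool_rot: [-3.138, -0.0, 1.403]
wrist_force: [0.9, -0.5, -9.9]
finger_gap: 0.198
```

```bash
python3 -m crank '[{"rx":0,"ry":0,"rz":0,"dx":0,"dy":0,"dz":0.6,"fingers":-1}]';python3 -c "
from h import *
stat(0,0,79)"
```

```text
time: 11.65
position: [0.5537, -0.0443, 0.3655]
tool_rot: [-3.138, -0.0, 1.403]
wrist_force: [1.5, -0.5, -10.5]
finger_gap: 0.201
nest xy mm [-0.4  0.2] tip z 79.2
togo mm [ 0.3 -0.2 -0.2] rot [-0.05 -0.2   0.02] F [  1.5  -0.5 -10.5] t 11.65 gap 0.201
[-0.298 -0.464 -0.017]
```

```bash
python3 -m crank '[{"rx":0,"ry":0,"rz":0,"dx":0,"dy":0,"dz":1.0,"fingers":-1}]'
```

```text
time: 11.75
position: [0.5536, -0.0442, 0.3657]
tool_rot: [-3.137, -0.0, 1.403]
wrist_force: [1.0, 0.1, -13.9]
finger_gap: 0.201
```

```bash
python3 -m crank '[{"rx":0,"ry":0,"rz":0,"dx":0,"dy":0,"dz":1.3,"fingers":-1}]'
```

```text
time: 11.85
position: [0.5536, -0.0443, 0.3663]
tool_rot: [-3.136, -0.0, 1.403]
wrist_force: [2.0, -0.9, -13.8]
finger_gap: 0.204
```

```bash
python3 -m crank '[{"rx":0,"ry":0,"rz":0,"dx":0,"dy":0,"dz":1.5,"fingers":-1}]'
```

```text
time: 11.95
position: [0.5535, -0.0444, 0.3671]
tool_rot: [-3.136, -0.0, 1.403]
wrist_force: [2.8, -0.6, -14.1]
finger_gap: 0.204
```

```bash
python3 -m crank '[{"rx":0,"ry":-0.3,"rz":0,"dx":0.3,"dy":0,"dz":1.5,"fingers":-1}]';python3 -c "
from h import *
stat(0,0,79)"
```

```text
time: 12.05
position: [0.5533, -0.0443, 0.368]
tool_rot: [-3.138, -0.001, 1.403]
wrist_force: [0.0, -1.2, -12.8]
finger_gap: 0.205
nest xy mm [-0.7  0.1] tip z 81.7
togo mm [ 0.7 -0.2 -2.7] rot [-0.09 -0.18  0.  ] F [  0.   -1.2 -12.8] t 12.05 gap 0.205
[-0.419 -0.075  0.024]
```

```bash
python3 -m crank '[{"rx":0,"ry":0,"rz":0,"dx":0,"dy":0,"dz":1.6,"fingers":-1}]';python3 -m crank '[{"rx":0,"ry":0,"rz":0,"dx":0,"dy":0,"dz":1.6,"fingers":-1}]'
```

```text
time: 12.15
position: [0.5531, -0.0444, 0.3693]
tool_rot: [-3.137, -0.001, 1.403]
wrist_force: [1.5, -0.4, -14.1]
finger_gap: 0.203
time: 12.25
position: [0.5531, -0.0444, 0.3709]
tool_rot: [-3.137, -0.001, 1.403]
wrist_force: [2.3, -0.6, -14.6]
finger_gap: 0.204
```

```bash
python3 -m crank '[{"rx":0,"ry":-0.1,"rz":0,"dx":0.2,"dy":0,"dz":1.6,"fingers":-1}]';python3 -c "
from h import *
stat(0,0,79)"
```

```text
time: 12.35
position: [0.5531, -0.0444, 0.3724]
tool_rot: [-3.138, -0.001, 1.403]
wrist_force: [0.6, -0.9, -13.7]
finger_gap: 0.202
nest xy mm [-0.9 -0.1] tip z 86.1
togo mm [ 0.9 -0.1 -7.1] rot [-0.08 -0.19 -0.01] F [  0.6  -0.9 -13.7] t 12.35 gap 0.202
[-0.458 -0.331 -0.002]
```

```bash
python3 -m crank '[{"rx":0,"ry":-0.1,"rz":0,"dx":0.2,"dy":0,"dz":1.4,"fingers":-1}]'
```

```text
time: 12.45
position: [0.553, -0.0444, 0.3739]
tool_rot: [-3.139, -0.001, 1.403]
wrist_force: [1.1, -0.4, -12.4]
finger_gap: 0.204
```

```bash
python3 -m crank '[{"rx":0,"ry":0,"rz":0,"dx":0,"dy":0,"dz":1.4,"fingers":-1}]'; python3 -c "
from h import *
stat(0,0,90)"
```

```text
time: 12.55
position: [0.5532, -0.0445, 0.3763]
tool_rot: [-3.14, -0.001, 1.403]
wrist_force: [0.2, -0.6, -5.3]
finger_gap: 0.201
nest xy mm [-0.8 -0.1] tip z 90.0
togo mm [ 0.8 -0.  -0. ] rot [-0.07 -0.09 -0.02] F [ 0.2 -0.6 -5.3] t 12.55 gap 0.201
[-0.327 -0.034  0.012]
```

```bash
python3 -m crank '[{"rx":0,"ry":-0.1,"rz":0,"dx":0.2,"dy":0,"dz":1.3,"fingers":-1}]'; python3 -c "
from h import *
stat(0,0,90)"
```

```text
time: 12.65
position: [0.5532, -0.0444, 0.3787]
tool_rot: [-3.141, -0.001, 1.403]
wrist_force: [-0.1, -0.4, -13.0]
finger_gap: 0.206
nest xy mm [-0.8 -0. ] tip z 92.4
togo mm [ 0.8 -0.1 -2.4] rot [-0.07  0.   -0.03] F [ -0.1  -0.4 -13. ] t 12.65 gap 0.206
[-0.351  0.3   -0.014]
```

```bash
python3 -m crank '[{"rx":0,"ry":0,"rz":0,"dx":0,"dy":0,"dz":-0.5,"fingers":-1}]'; python3 -c "
from h import *
stat(0,0,60)
p=optics.snapshot('scene');save(p,'s7.png',(160,110,400,290),3)
T=campose(p,None)
for n in ['pocket','hub']:
    print(n,[(np.round(w(T,d['at']),4).tolist(),round(d['score'],2)) for d in optics.mark_of(p,n)])
"
```

```text
time: 12.75
position: [0.553, -0.0443, 0.3787]
tool_rot: [-3.141, -0.001, 1.403]
wrist_force: [-0.4, -0.9, -9.3]
finger_gap: 0.204
nest xy mm [-1.  0.] tip z 92.4
togo mm [  1.   -0.2 -32.4] rot [-0.06  0.   -0.03] F [-0.4 -0.9 -9.3] t 12.75 gap 0.204
[-0.398  0.006  0.011]
pocket [([0.5543, -0.0443, 0.1199], 0.77)]
hub [([0.5535, -0.0455, 0.0957], 0.67)]
```

View pics/s7.png

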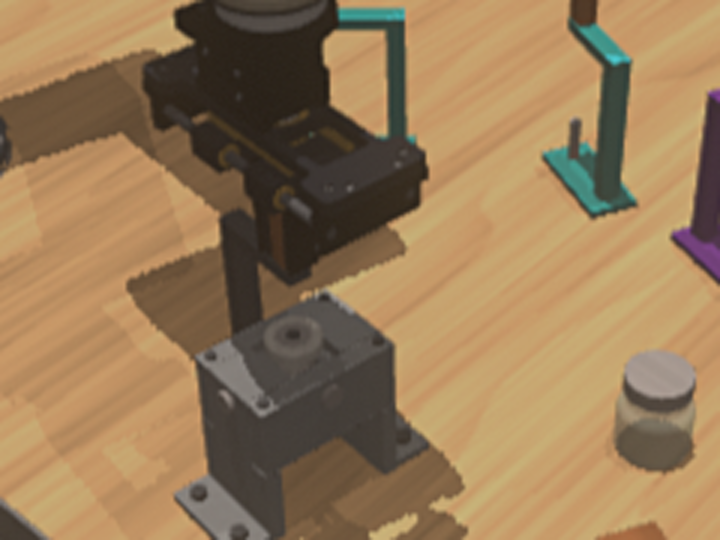

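The push dropped and the head is raised. Next I'll lower the rod and check that the hub stays up.

```bash
python3 -m crank '[{"rx":0,"ry":0,"rz":0,"dx":0.2,"dy":0,"dz":-2,"fingers":-1},{"rx":0,"ry":0,"rz":0,"dx":0.2,"dy":0,"dz":-2,"fingers":-1},{"rx":0,"ry":0,"rz":0,"dx":0.2,"dy":0,"dz":-2,"fingers":-1},{"rx":0,"ry":0,"rz":0,"dx":0,"dy":0,"dz":0,"fingers":-1}]'; python3 -c "
from h import *
stat(0,0,60)
p=optics.snapshot('scene');save(p,'s8.png',(220,180,300,240),9)
T=campose(p,None)
for n in ['pocket','hub']:
    print(n,[(np.round(w(T,d['at']),4).tolist(),round(d['score'],2)) for d in optics.mark_of(p,n)])
"
```

```text
time: 13.3
position: [0.5538, -0.0446, 0.3741]
tool_rot: [3.14, 0.0, 1.404]
wrist_force: [-0.2, -1.5, -4.8]
finger_gap: 0.205
nest xy mm [-0.1 -0.1] tip z 87.8
togo mm [  0.2   0.1 -27.8] rot [ 0.02  0.07 -0.05] F [-0.2 -1.5 -4.8] t 13.3 gap 0.205
[-0.359  0.243  0.018]
pocket [([0.5562, -0.0439, 0.117], 0.69), ([0.5542, -0.0496, 0.0663], 0.53)]
hub [([0.5529, -0.0442, 0.0919], 0.7), ([0.5561, -0.0494, 0.0648], 0.41)]
```

View pics/s8.png

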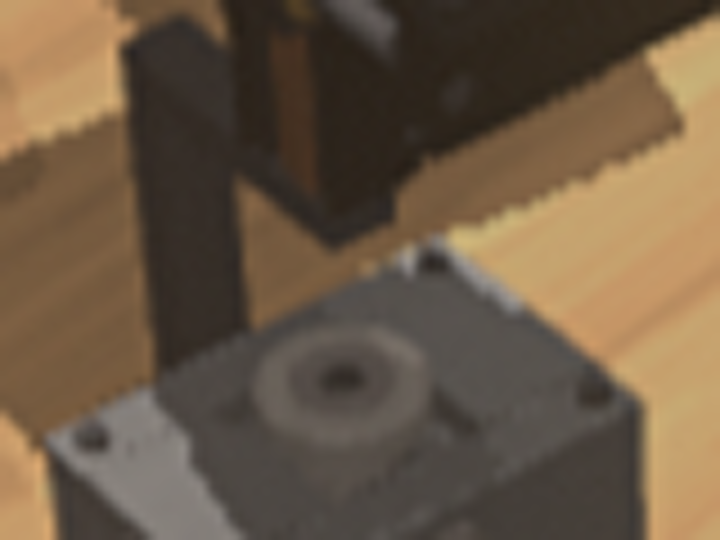

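```bash
python3 -m crank '[{"rx":0,"ry":0,"rz":0,"dx":0,"dy":0,"dz":-2,"fingers":-1},{"rx":0,"ry":0,"rz":0,"dx":0,"dy":0,"dz":-2,"fingers":-1},{"rx":0,"ry":0,"rz":0,"dx":0,"dy":0,"dz":-2,"fingers":-1}]'; python3 -c "
from h import *
stat(0,0,60)
"
```

```text
time: 13.75
position: [0.5539, -0.0446, 0.3683]
tool_rot: [3.14, 0.0, 1.404]
wrist_force: [-1.3, -0.5, -3.5]
finger_gap: 0.206
nest xy mm [-0.1 -0.1] tip z 82.0
togo mm [  0.1   0.1 -22. ] rot [ 0.02  0.09 -0.06] F [-1.3 -0.5 -3.5] t 13.75 gap 0.206
[-0.398  0.47   0.022]
```

```bash
python3 -m crank '[{"rx":0,"ry":0.1,"rz":0,"dx":-0.4,"dy":0,"dz":-2,"fingers":-1},{"rx":0,"ry":0,"rz":0,"dx":0,"dy":0,"dz":-3,"fingers":-1},{"rx":0,"ry":0,"rz":0,"dx":0,"dy":0,"dz":-3,"fingers":-1}]'; python3 -c "
from h import *
stat(0,0,60)
"; python3 -m crank '[{"rx":0,"ry":0,"rz":0,"dx":0,"dy":0,"dz":-3,"fingers":-1},{"rx":0,"ry":0,"rz":0,"dx":0,"dy":0,"dz":-3,"fingers":-1},{"rx":0,"ry":0,"rz":0,"dx":0,"dy":0,"dz":-3,"fingers":-1}]'; python3 -c "
from h import *
stat(0,0,55)
"
```

```text
time: 14.05
position: [0.5539, -0.0445, 0.3599]
tool_rot: [3.14, -0.0, 1.404]
wrist_force: [-1.7, -0.4, -2.8]
finger_gap: 0.202
nest xy mm [-0.1 -0.1] tip z 73.6
togo mm [  0.1   0.  -13.6] rot [ 0.01  0.09 -0.04] F [-1.7 -0.4 -2.8] t 14.05 gap 0.202
[-0.324  0.361 -0.023]
time: 14.35
position: [0.5543, -0.0445, 0.3501]
tool_rot: [3.138, -0.001, 1.403]
wrist_force: [0.2, 0.8, -4.2]
finger_gap: 0.204
nest xy mm [0.3 0.1] tip z 63.8
togo mm [-0.3 -0.  -8.8] rot [-0.01  0.2  -0.01] F [ 0.2  0.8 -4.2] t 14.35 gap 0.204
[-0.068 -0.085  0.029]
```

```bash
python3 -m crank '[{"rx":0,"ry":0.2,"rz":0,"dx":0,"dy":0,"dz":-4,"fingers":-1},{"rx":0,"ry":0,"rz":0,"dx":0,"dy":0,"dz":-3,"fingers":-1},{"rx":0,"ry":0,"rz":0,"dx":0,"dy":0,"dz":0,"fingers":-1}]'; python3 -c "
from h import *
stat(-40,0,55)
"
```

```text
time: 14.65
position: [0.5551, -0.0443, 0.3419]
tool_rot: [3.14, -0.001, 1.403]
wrist_force: [0.0, -0.6, -4.5]
finger_gap: 0.205
nest xy mm [1.  0.4] tip z 55.6
togo mm [-40.5   6.5  -0.6] rot [-0.06  0.1   0.03] F [ 0.  -0.6 -4.5] t 14.65 gap 0.205
[-0.152 -0.054 -0.003]
```

```bash
python3 -m crank '[{"rx":0,"ry":0,"rz":0,"dx":-10,"dy":1.6,"dz":0,"fingers":-1},{"rx":0,"ry":0,"rz":0,"dx":-14,"dy":2.4,"dz":0,"fingers":-1},{"rx":0,"ry":0,"rz":0,"dx":-14,"dy":2.4,"dz":0,"fingers":-1},{"rx":0,"ry":0,"rz":0,"dx":0,"dy":0,"dz":0,"fingers":-1}]'; python3 -c "
from h import *
stat(-80,0,55)
"
```

```text
time: 15.05
position: [0.5144, -0.0372, 0.3419]
tool_rot: [3.141, -0.002, 1.403]
wrist_force: [-0.9, 0.7, -4.4]
finger_gap: 0.2
nest xy mm [-40.3   0.6] tip z 55.6
togo mm [-39.3   6.1  -0.6] rot [-0.09  0.06  0.01] F [-0.9  0.7 -4.4] t 15.05 gap 0.2
[-0.149 -0.042  0.005]
```

```bash
python3 -m crank '[{"rx":0,"ry":0,"rz":0,"dx":-13,"dy":2,"dz":0,"fingers":-1},{"rx":0,"ry":0,"rz":0,"dx":-14,"dy":2.4,"dz":0,"fingers":-1},{"rx":0,"ry":0,"rz":0,"dx":-14,"dy":2.4,"dz":0,"fingers":-1},{"rx":0,"ry":0,"rz":0,"dx":-14,"dy":2.4,"dz":0,"fingers":-1},{"rx":0,"ry":0,"rz":0,"dx":0,"dy":0,"dz":0,"fingers":-1}]'; python3 -c "
from h import *
stat(-110,0,55)
"
```

```text
time: 15.55
position: [0.4592, -0.0282, 0.3438]
tool_rot: [3.132, -0.001, 1.402]
wrist_force: [-0.6, 0.5, -3.3]
finger_gap: 0.207
nest xy mm [-96.2   0.3] tip z 57.5
togo mm [-13.7   2.1  -2.5] rot [0.02 0.53 0.05] F [-0.6  0.5 -3.3] t 15.55 gap 0.207
[-0.072 -0.053 -0.023]
```

```bash
python3 -m crank '[{"rx":0,"ry":0.5,"rz":0,"dx":-13,"dy":4,"dz":5,"fingers":-1},{"rx":0,"ry":0,"rz":0,"dx":-2,"dy":20,"dz":8,"fingers":-1},{"rx":0,"ry":0,"rz":0,"dx":0,"dy":35,"dz":5,"fingers":-1},{"rx":0,"ry":0,"rz":0,"dx":5,"dy":35,"dz":0,"fingers":-1},{"rx":0,"ry":0,"rz":0,"dx":5,"dy":30,"dz":0,"fingers":-1}]'; python3 -m crank '[{"rx":0,"ry":0,"rz":0,"dx":0,"dy":0,"dz":0,"fingers":-1},{"rx":0,"ry":0,"rz":0,"dx":0,"dy":0,"dz":0,"fingers":-1}]'; python3 -c "
from h import *
stat()
togo([.455,.12,.340],1.403)
"
```

```text
time: 16.05
position: [0.4556, 0.0958, 0.3653]
tool_rot: [3.134, 0.002, 1.394]
wrist_force: [0.1, -0.7, -4.2]
finger_gap: 0.2
time: 16.25
position: [0.4558, 0.0992, 0.3665]
tool_rot: [3.131, 0.001, 1.399]
wrist_force: [0.4, 0.3, -4.2]
finger_gap: 0.203
nest xy mm [-120.8  125.2] tip z 80.2
[-0.14  -0.067  0.037]
togo mm [ -0.8  20.8 -26.5] rot [0.16 0.57 0.2 ] F [ 0.4  0.3 -4.2] t 16.25 gap 0.203
```

Here is fine. I'll straighten up, lower to about 4 mm and then feel for the bench.

```bash
python3 -m crank '[{"rx":0.2,"ry":0.6,"rz":0.2,"dx":0,"dy":10,"dz":-10,"fingers":-1},{"rx":0,"ry":0,"rz":0,"dx":0,"dy":0,"dz":-10,"fingers":-1},{"rx":0,"ry":0,"rz":0,"dx":0,"dy":0,"dz":-4,"fingers":-1},{"rx":0,"ry":0,"rz":0,"dx":0,"dy":0,"dz":0,"fingers":-1}]'; python3 -c "
from h import *
togo([.455,.11,.3345],1.403)
"
```

```text
time: 16.65
position: [0.4557, 0.108, 0.3403]
tool_rot: [-3.139, 0.0, 1.401]
wrist_force: [-1.5, -1.1, -4.3]
finger_gap: 0.201
togo mm [-0.7  2.  -5.8] rot [-0.01 -0.15  0.14] F [-1.5 -1.1 -4.3] t 16.65 gap 0.201
```

```bash
python3 -m crank '[{"rx":0,"ry":-0.1,"rz":0,"dx":0,"dy":0,"dz":-3,"fingers":-1}]';  python3 -m crank '[{"rx":0,"ry":0,"rz":0,"dx":0,"dy":0,"dz":-1.5,"fingers":-1},{"rx":0,"ry":0,"rz":0,"dx":0,"dy":0,"dz":-1,"fingers":-1}]'; python3 -c "
from h import *
togo([.455,.11,.3335],1.403)
"
```

```text
time: 16.75
position: [0.4559, 0.1075, 0.337]
tool_rot: [-3.141, 0.0, 1.4]
wrist_force: [-0.8, 0.9, -3.7]
finger_gap: 0.207
time: 16.95
position: [0.456, 0.1069, 0.334]
tool_rot: [-3.14, 0.0, 1.399]
wrist_force: [0.4, 0.0, -4.0]
finger_gap: 0.202
togo mm [-1.   3.1 -0.5] rot [ 0.   -0.09  0.26] F [ 0.4  0.  -4. ] t 16.95 gap 0.202
```

```bash
python3 -m crank '[{"rx":0,"ry":0,"rz":0,"dx":0,"dy":0,"dz":-0.6,"fingers":-1}]';  python3 -m crank '[{"rx":0,"ry":0,"rz":0,"dx":0,"dy":0,"dz":-0.4,"fingers":-1}]'
```

```text
time: 17.05
position: [0.4561, 0.1068, 0.3336]
tool_rot: [-3.14, 0.0, 1.398]
wrist_force: [-1.4, 1.6, 2.8]
finger_gap: 0.202
time: 17.15
position: [0.4561, 0.1068, 0.3336]
tool_rot: [-3.14, -0.0, 1.398]
wrist_force: [-0.9, 0.9, 1.1]
finger_gap: 0.202
```

```bash
python3 -m crank '[{"rx":0,"ry":0,"rz":0,"dx":0,"dy":0,"dz":0,"fingers":-0.3},{"rx":0,"ry":0,"rz":0,"dx":0,"dy":0,"dz":0,"fingers":0.1},{"rx":0,"ry":0,"rz":0,"dx":0,"dy":0,"dz":0,"fingers":0.3},{"rx":0,"ry":0,"rz":0,"dx":0,"dy":0,"dz":0,"fingers":0.3}]' 20; python3 -c "
from h import *
togo([.4561,.1068,.42],1.398)
p=optics.snapshot('scene');save(p,'s9.png',(180,80,380,230),4)
"
```

```text
time: 17.55
position: [0.457, 0.1068, 0.3351]
tool_rot: [3.138, -0.001, 1.398]
wrist_force: [0.2, -0.6, -0.0]
finger_gap: 0.483
togo mm [-0.9 -0.  84.9] rot [-0.01  0.2  -0.01] F [ 0.2 -0.6 -0. ] t 17.55 gap 0.483
```

View pics/s9.png

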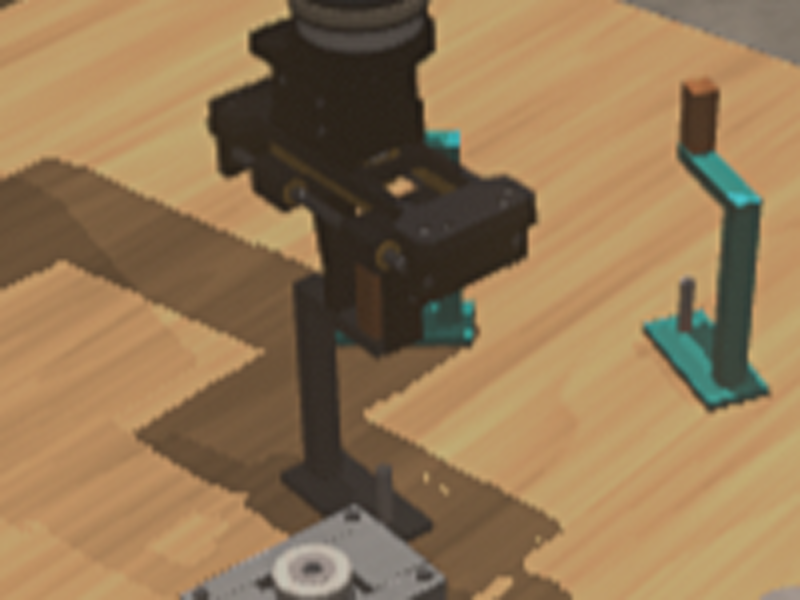

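Released and standing. Rising straight up, slowly at first.

```bash
python3 -m crank '[{"rx":0,"ry":0.2,"rz":0,"dx":-1,"dy":0,"dz":8,"fingers":0.3},{"rx":0,"ry":0,"rz":0,"dx":0,"dy":0,"dz":15,"fingers":0.3},{"rx":0,"ry":0,"rz":0,"dx":0,"dy":0,"dz":20,"fingers":0.3}]'; python3 -m crank '[{"rx":0,"ry":0,"rz":0,"dx":0,"dy":0,"dz":30,"fingers":0.3},{"rx":0,"ry":0,"rz":0,"dx":0,"dy":0,"dz":30,"fingers":0.3},{"rx":0,"ry":0,"rz":0,"dx":0,"dy":20,"dz":20,"fingers":0.3},{"rx":0,"ry":0,"rz":0,"dx":0,"dy":30,"dz":0,"fingers":0.3},{"rx":0,"ry":0,"rz":0,"dx":0,"dy":30,"dz":0,"fingers":0.3}]';python3 -m crank '[{"rx":0,"ry":0,"rz":0,"dx":0,"dy":0,"dz":0,"fingers":0.3},{"rx":0,"ry":0,"rz":0,"dx":0,"dy":0,"dz":0,"fingers":0.3},{"rx":0,"ry":0,"rz":0,"dx":0,"dy":0,"dz":0,"fingers":0.3}]'; python3 -c "
from h import *
st=ctrl.get_state()
for c in ['scene','top']:
    p=optics.snapshot(c);save(p,c+'_end.png');T=campose(p,st)
    for n in ['nest','hub','knockout','bin','jar','wrench','offcut']:
        print(c,n,[(np.round(w(T,d['at']),3).tolist(),round(d['score'],2)) for d in optics.mark_of(p,n)])
print(st['wrist_force'])
"
```

```text
time: 17.9
position: [0.455, 0.1068, 0.3779]
tool_rot: [-3.134, 0.001, 1.398]
wrist_force: [0.6, 0.0, -0.1]
finger_gap: 0.641
time: 18.4
position: [0.4547, 0.1862, 0.4672]
tool_rot: [3.141, -0.0, 1.392]
wrist_force: [0.2, -0.1, 0.0]
finger_gap: 0.65
time: 18.7
position: [0.4537, 0.1883, 0.4689]
tool_rot: [3.139, -0.001, 1.397]
wrist_force: [-0.2, 0.3, -0.4]
finger_gap: 0.652
scene nest [([0.553, -0.047, 0.0], 0.88)]
scene hub [([0.552, -0.039, 0.093], 0.5)]
scene knockout [([0.477, 0.388, 0.003], 0.94), ([0.456, 0.11, -0.001], 0.89), ([0.741, 0.282, -0.001], 0.86), ([0.687, 0.337, -0.0], 0.85), ([0.304, 0.252, 0.001], 0.55)]
scene bin [([0.491, -0.264, 0.0], 0.96)]
scene jar [([0.725, 0.141, 0.0], 0.67), ([0.554, -0.045, 0.122], 0.39)]
scene wrench [([0.73, -0.149, 0.003], 0.73)]
scene offcut [([0.805, 0.025, 0.003], 0.82)]
top nest [([0.552, -0.044, -0.0], 0.67)]
top hub [([0.559, -0.045, 0.089], 0.87)]
top knockout [([0.459, 0.114, -0.004], 0.91), ([0.735, 0.28, -0.003], 0.84), ([0.683, 0.335, -0.001], 0.79), ([0.556, -0.047, 0.12], 0.27)]
top bin [([0.486, -0.266, -0.002], 0.68), ([0.802, 0.019, -0.003], 0.62)]
top jar [([0.722, 0.137, 0.001], 0.75)]
top wrench [([0.721, -0.148, 0.001], 0.63)]
top offcut [([0.804, 0.018, -0.002], 0.79)]
[-0.24192802  0.26288223 -0.3534557 ]
```

View pics/scene_end.png

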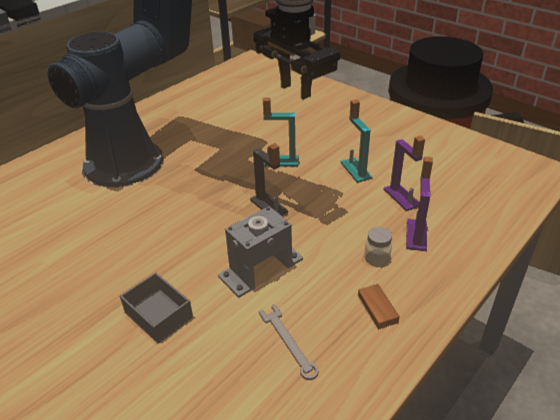

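View pics/top_end.png

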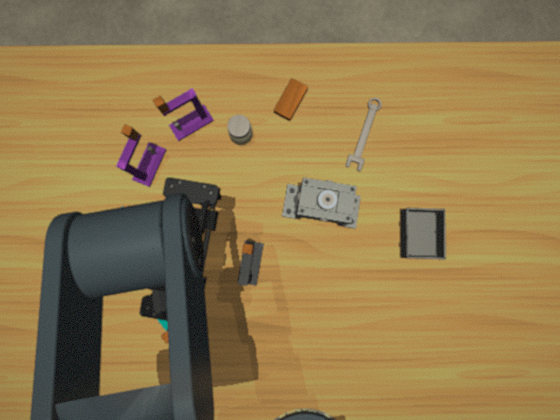

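```bash
python3 -c "
from rig import ctrl
print(ctrl.job_done())"
```

```text
the job is handed in; nothing more can be done
None
```

The hub is pushed up and held by its catches, and the knock-out tool stands upright on the bench, clear of the nest. I handed the job in at about 19 s.

- **Tool:** I used the dark-steel one and left the two purple and two turquoise look-alikes alone. I gripped it by its wooden handle.
- **Feeling for the hole:** I raised the rod from below in steps of about 0.6 to 1 mm. It entered the guide hole on the first try, with no measurable contact with the nest before it reached the hub at 79 mm.
- **Pushing the hub:** The push was about 6 to 10 N until it dropped at the click. One step past the click met the stop at about 9 N and I stopped there, against the 30 N limit. Side force in the bore stayed below about 3 N.
- **Last checks:**
  - The hub stayed up after the rod came out, with its origin at 89–93 mm in the two cameras (91 mm expected).
  - The tool stands at about (0.457, 0.11).
  - The bin, jar, wrench, offcut and three of the look-alikes are where they were, to within the detectors' error.
  - The gripper was touching nothing.
- **Minor disagreements:** My own reading of the rod tip at the stop was about 1 mm higher than expected (92.4 instead of 91 mm). In the last check, the arm hid the two turquoise look-alikes from the top camera. The scene camera showed both in place, one of them only with a low score (0.55).

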